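Find the weak contact spring on the check jig

TASK

Three contact springs of the spot welder are clamped side by side in the check jig. One after the other, from the left (+y) to the right as seen from the robot, press the free tip of each gently down until it rests on its stop and hold it there for half a second, feeling how hard it pushes back, but never load a spring unit with more than 20 N. Then slide the red pointer so that it points at the middle of the one weak spring and, with the pointer there, slowly press that spring's tip down to its stop once more to make sure; leave the pointer there, let everything go, and keep the small things round the jig where they stand.

Things in the scene. Friction and masses are not known exactly. Their poses are not given: they have to be found in the camera images.
- jig: dark steel base plate of the check jig, fixed, 185 x 270 x 12 mm; origin on the worktop (the plate spans x = -75 to +110 mm, y = -135 to +135 mm); x points from the pointer rail (along y, at x = -52 mm) to the clamps. The spring units stand with their origins at x = 0 and y = +85 (left), +30 (middle) and -25 mm (right), their axes parallel to the jig's
- spring_a: one of three spring units that look alike (which stands left, middle or right varies): clamp at the back, level brass leaf spring 14 mm wide, 2 mm thick, its free tip towards -x with a copper press pad 16 mm across, a rubber-topped stop below. Fixed. Origin: straight below the pad's centre, on the jig's plate, 12 mm above the worktop; +x from tip to clamp, z up
- spring_b: a spring unit, in looks and axes as spring_a (the letters say nothing of stiffness). On all three, the top of the pad at rest is 48 mm above the origin (60 mm above the worktop), give or take 3 mm, for each clamp is set at its own height. The leaf bends at the clamp's edge, x = +65 mm; the clamp spans x = 68 to 102 mm and rises to 56 mm, give or take 3 mm
- spring_c: a spring unit, in looks and axes as spring_a. On all three, the pad goes down 9 mm from rest before the leaf meets its stop; from there the force rises steeply, about 10 N per mm. Two springs are sound: about 1 N per mm at the pad, 9 to 9.5 N just before the stop. One, any of them, is weak: about 0.4 N per mm, 3.6 N just before its stop
- leaf_a (a joint): bending of that unit's leaf spring, rad: 0 at rest, grows as the tip goes down (65 mm from bend to pad, so 0.1 is 6.5 mm); 0.138 on the stop
- leaf_b (a joint): bending of that unit's leaf spring, rad: 0 at rest, grows as the tip goes down (65 mm from bend to pad, so 0.1 is 6.5 mm); 0.138 on the stop
- leaf_c (a joint): bending of that unit's leaf spring, rad: 0 at rest, grows as the tip goes down (65 mm from bend to pad, so 0.1 is 6.5 mm); 0.138 on the stop
- pointer (a joint): position of the red pointer along its rail, m: 0 at the jig's right end (jig y = -108 mm), grows towards jig +y up to 0.216; about 1.5 N of friction, it stays where it is left. It begins parked right of all the springs, between 0 and 0.03
- pointer_tip (a point): tip of the pointer's short red arrow, which points to the jig's +x. Its upright red grip (22 mm along x, 14 mm along y, 27 to 51 mm above the worktop) is centred 26 mm from this point towards the jig's -x; below the grip is its slide, 22 mm wide along y, 21 to 28 mm above the worktop. This point is 26.5 mm above the worktop
- bonding_bottle: small black bottle with a wine-red cap and white label, 26 mm across, 68 mm tall, loose, beside the jig on its left; origin under its centre; to be left alone
- dappen_dish: octagonal clear glass dish, 31 mm across, 26 mm tall, loose; origin under its centre; to be left alone
- cotton_pot: white pot with a lid, 49 mm across, 82 mm tall, loose; origin under its centre; to be left alone

How it is judged:
On the way, in this order (a step that is already met when the one before it is completed fails the run):
1. the left spring is pressed at its free half down onto its stop and held there (((y of spring_a in the frame of jig above 0.055 m and value of joint leaf_a above 0.127 rad and contact force between spring_a and anything else above 2 N and x of the grasp point in the frame of spring_a below 0.027 m) or (y of spring_b in the frame of jig above 0.055 m and value of joint leaf_b above 0.127 rad and contact force between spring_b and anything else above 2 N and x of the grasp point in the frame of spring_b below 0.027 m) or (y of spring_c in the frame of jig above 0.055 m and value of joint leaf_c above 0.127 rad and contact force between spring_c and anything else above 2 N and x of the grasp point in the frame of spring_c below 0.027 m))), for 0.3 s.
2. the middle spring is pressed at its free half down onto its stop and held there (((y of spring_a in the frame of jig between 0 and 0.055 m and value of joint leaf_a above 0.127 rad and contact force between spring_a and anything else above 2 N and x of the grasp point in the frame of spring_a below 0.027 m) or (y of spring_b in the frame of jig between 0 and 0.055 m and value of joint leaf_b above 0.127 rad and contact force between spring_b and anything else above 2 N and x of the grasp point in the frame of spring_b below 0.027 m) or (y of spring_c in the frame of jig between 0 and 0.055 m and value of joint leaf_c above 0.127 rad and contact force between spring_c and anything else above 2 N and x of the grasp point in the frame of spring_c below 0.027 m))), for 0.3 s.
3. the right spring is pressed at its free half down onto its stop and held there (((y of spring_a in the frame of jig below 0 m and value of joint leaf_a above 0.127 rad and contact force between spring_a and anything else above 2 N and x of the grasp point in the frame of spring_a below 0.027 m) or (y of spring_b in the frame of jig below 0 m and value of joint leaf_b above 0.127 rad and contact force between spring_b and anything else above 2 N and x of the grasp point in the frame of spring_b below 0.027 m) or (y of spring_c in the frame of jig below 0 m and value of joint leaf_c above 0.127 rad and contact force between spring_c and anything else above 2 N and x of the grasp point in the frame of spring_c below 0.027 m))), for 0.3 s.
4. with the pointer at the weak spring, that spring is slowly pressed down again and gives way by at least 5.5 mm under less than 5 N (((y of pointer_tip in the frame of spring_a between -0.007 and 0.007 m and value of joint leaf_a above 0.085 rad and velocity of joint leaf_a above -0.3 rad/s and contact force between spring_a and anything else between 1 and 5 N and x of the grasp point in the frame of spring_a below 0.027 m) or (y of pointer_tip in the frame of spring_b between -0.007 and 0.007 m and value of joint leaf_b above 0.085 rad and velocity of joint leaf_b above -0.3 rad/s and contact force between spring_b and anything else between 1 and 5 N and x of the grasp point in the frame of spring_b below 0.027 m) or (y of pointer_tip in the frame of spring_c between -0.007 and 0.007 m and value of joint leaf_c above 0.085 rad and velocity of joint leaf_c above -0.3 rad/s and contact force between spring_c and anything else between 1 and 5 N and x of the grasp point in the frame of spring_c below 0.027 m))), for 0.1 s.
At the end, for the whole second after the job is handed in: the pointer rests with its arrow tip within 7 mm, sideways, of the middle line of a spring (the weak one, as confirmed by the last press); all three springs are let go and have come back up ((y of pointer_tip in the frame of spring_a between -0.007 and 0.007 m or y of pointer_tip in the frame of spring_b between -0.007 and 0.007 m or y of pointer_tip in the frame of spring_c between -0.007 and 0.007 m) and value of joint each of leaf_a, leaf_b, leaf_c below 0.02 rad and velocity of joint pointer between -0.005 and 0.005 m/s); the robot touches nothing.
It fails at once if a spring unit is loaded with more than 20 N (contact force between any of spring_a, spring_b, spring_c and anything else above 20 N).
It fails at once if the bottle, the glass dish or the cotton pot is moved by more than 15 mm (distance of any of bonding_bottle, dappen_dish, cotton_pot from where it was at the start of the episode above 0.015 m).
It also fails if it takes over 64 s, if anything falls off the work surface, if the arm or the gripper's body presses on something with over 40 N, if the wrist force passes 120 N, or if a joint passes its speed limit or range.

ROBOT

A 6-joint arm with a two-finger parallel gripper is mounted at the origin on a cart in front of the work surface, level with it; the furniture and walls round the work are solid. World frame = base frame: x ahead of the robot, y to its left, z up, the work surface at z = 0. Lengths are in m, angles in rad, forces in N, time in s.
With the tool pointing down it reaches from about 0.2 to 0.875 m from the base axis. Payload 3.4 kg.
Tool frame: the origin (TCP) lies between the finger pads; the fingertips stand 8 mm ahead of it and the grasp point (between the pads) lies 11 mm behind it; z points along the fingers, y is the line along which they close (so a half turn about z gives the same grasp; the last joint's range is limited). The gripper opens to 94 mm and grips with 3 to 60 N. Pads are 16 mm wide; open, the fingers measure 119 mm over their backs; the gripper's body (75 mm by 177 mm) begins 78 mm behind the grasp point.
Start: joints at [-1.272, 0.276, 1.505, -0, 1.361, -0.121], TCP at [0.234, -0.525, 0.213] pointing down, gripper open.
Joint ranges: [-2.89, 2.89], [-0.75, 2.08], [0.22, 2.7], [-1.18, 4.32], [0.11, 2.71], [-2.7, 2.7]. Speed limits (rad/s): [2.57, 2.57, 3.14, 3.14, 3.14, 3.14].

INTERFACE

Orientations are given as a 3x3 rotation matrix whose columns are the frame's x, y, z axes.
In Python, from plant import manip, vision gives the robot as it stands.
- The arm moves only by the shell command python3 -m handwheel 'ROWS' [FORCE]. ROWS is text: rows parted by semicolons, each of 7 numbers parted by spaces: the closure, from 0 (fully open) to 1 (shut), then the shift along the tool's x, y, z in mm, then the turn, a rotation vector about the tool's x, y, z in rad. A call has 1 to 5 rows; each row is the pose to reach, as a shift and turn from the pose commanded when the call began, along the tool's axes at that moment; what a row does not reach only later rows make up. A row lasts 1/8 s, in which the tool goes at most 62.5 mm and 10.7 degrees, less where a joint would pass 70% of its speed; a pose out of reach is approached as far as the arm can. A call with a gripper value outside its range is refused whole. The fingers move at their own pace and stop on an object; FORCE is the grip in N (left out, the last holds). Time passes only in rows, so rows that repeat a pose let the fingers close. It gives the time, the measured TCP pose, the force, the opening and the grip force at its end, in the units of the state.
- manip.get_obs(): the state, without advancing time (a new reading comes with each control period).
- vision.snapshot(name): name is "scene" or "top"; returns the picture (420x560x3 uint8, red, green, blue); there is no depth.
- vision.get_calibration(name): a dict with "K" (3x3 intrinsics, pixels), "distortion" ([k1, k2, p1, p2, k3] as OpenCV has them; the pictures are not rectified), "R" (3x3) and "t" (3): a world point X has camera coordinates R X + t. Camera axes: x right, y down, z forward; pixel columns grow to the right and rows downward; lengths in m; the calibration is good to about 2 mm. A picture is of the moment at which its call begins. get_calibration takes no time and is no camera call.
- manip.finish_job(): hands the job in; it is judged then, once.
The state is a dict: "clock": time; "joint_pos": joint angles; "dq": joint speeds; "effort": joint torques, N m; "tool_pos": TCP position; "orientation": TCP orientation; "force": force on the tool from outside, world axes, zero at the start; "moment": the same for the moment, N m; "finger_gap": opening from 0.0 (shut) to 1.0 (fully open); "grasp_force": force on a finger pad.
Only numpy, scipy, OpenCV 4.12 (cv2) and the standard library are available. Lean on these libraries where they do the work, as an engineer would, in place of code of your own. Each camera call takes 0.05 s, during which the arm holds its last target. There are 200 camera calls.

## Working session

There is one attempt and no reset: what is moved stays moved. The work goes in short steps, Python scripts to look and compute and a shell command to move; the robot and the scene stay as the last step left them, time stands still between calls to the robot, and variables do not carry over. Pictures are saved under pics/ and viewed, at most 10 in all, crops included, and the job is handed in when it is done.

```bash
mkdir -p pics
python3 - <<'E'
from plant import manip, vision
import cv2
for n in("scene","top"):
    p=vision.snapshot(n); cv2.imwrite(f"pics/{n}0.png",cv2.cvtColor(cv2.resize(p,(784,588),interpolation=cv2.INTER_CUBIC),cv2.COLOR_RGB2BGR))
    c=vision.get_calibration(n); print(n,{k:__import__('numpy').round(c[k],3).tolist() for k in c})
o=manip.get_obs();print(o)
E
```

```text
scene {'K': [[497.134, 0.0, 281.032], [0.0, 497.134, 211.284], [0.0, 0.0, 1.0]], 'distortion': [-0.099, 0.0, 0.0, 0.0, 0.0], 'R': [[-0.773, -0.634, -0.014], [-0.371, 0.47, -0.801], [0.515, -0.614, -0.599]], 't': [0.468, 0.265, 0.909]}
top {'K': [[440.846, 0.0, 286.855], [0.0, 440.846, 205.615], [0.0, 0.0, 1.0]], 'distortion': [0.022, 0.0, 0.0, 0.0, 0.0], 'R': [[-0.03, -0.999, -0.01], [-0.993, 0.031, -0.114], [0.115, 0.006, -0.993]], 't': [0.033, 0.608, 0.851]}
{'clock': 0.1, 'joint_pos': array([-1.27199339e+00,  2.76499350e-01,  1.50594904e+00,  8.74991108e-06,
        1.36069338e+00, -1.21029319e-01]), 'dq': array([ 0.00015995, -0.00227113, -0.0022997 , -0.00050291, -0.00044981,
        0.0008486 ]), 'effort': array([ 1.26715004e-03, -4.05456483e+01, -2.37779135e+01,  7.01639894e-02,
        2.99474399e-02, -4.84059990e-05]), 'tool_pos': array([ 0.2342179 , -0.52462199,  0.21273262]), 'orientation': array([[ 9.13158119e-01,  4.07605262e-01, -4.47845057e-04],
       [ 4.07605461e-01, -9.13156936e-01,  1.48299372e-03],
       [ 1.95523224e-04, -1.53675185e-03, -9.99998800e-01]]), 'force': array([ 0.20345785, -0.11817982,  0.35865535]), 'moment': array([-0.03701799, -0.03349333,  0.02324539]), 'grasp_force': 0.0, 'finger_gap': 1.0036777217763713}
```

View pics/top0.png

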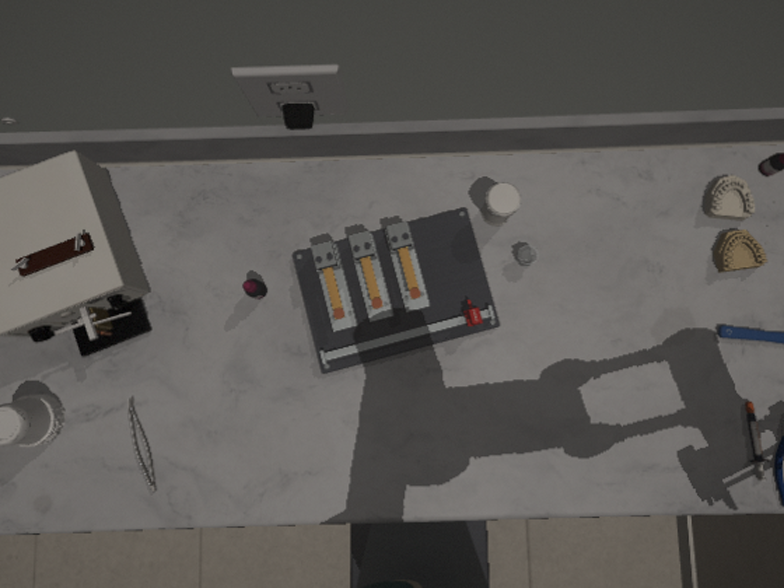

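View pics/scene0.png

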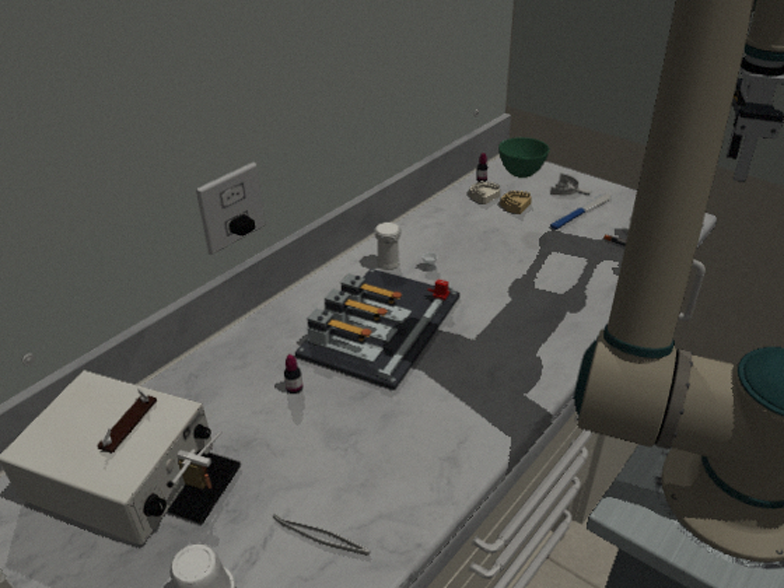

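The top view (scaled 1.4) shows the jig turned by about 15°. Its plate corners are near (297,250), (465,209), (498,322) and (324,371), the pads near (339,314), (376,303) and (414,294), and the pointer grip near (473,316). The bottle is at (255,288), the dish at (525,254) and the pot at (502,200). I'll check these in an enlarged crop.

```bash
cat > h.py <<'E'
import numpy as np, cv2
from plant import manip, vision
def ray(n,uv,z):
    c=vision.get_calibration(n);K,R,t=[np.array(c[k]) for k in("K","R","t")]
    p=cv2.undistortPoints(np.array(uv,float).reshape(-1,1,2),K,np.array(c["distortion"])).reshape(-1,2)
    d=np.c_[p,np.ones(len(p))]@R; o=-R.T@t
    return o+d*((np.array(z)-o[2])/d[:,2])[:,None]
def crop(n,x,y,w,h,s,f):
    p=vision.snapshot(n)[y:y+h,x:x+w]
    p=cv2.convertScaleAbs(cv2.resize(p,None,fx=s,fy=s,interpolation=cv2.INTER_CUBIC),alpha=1.4)
    cv2.imwrite(f,cv2.cvtColor(p,cv2.COLOR_RGB2BGR))
E
python3 - <<'E'
from h import *
crop("top",200,140,165,130,4.6,"pics/c1.png")
uv=np.array([[297,250],[465,209],[498,322],[324,371],[339,314],[376,303],[414,294],[473,316]])/1.4
print(ray("top",uv,[.012]*4+[.06]*3+[.051]).round(3))
E
```

```text
[[ 0.673  0.168  0.012]
 [ 0.727 -0.083  0.012]
 [ 0.557 -0.124  0.012]
 [ 0.494  0.131  0.012]
 [ 0.572  0.102  0.06 ]
 [ 0.586  0.051  0.06 ]
 [ 0.597 -0.003  0.06 ]
 [ 0.564 -0.084  0.051]]
```

View pics/c1.png

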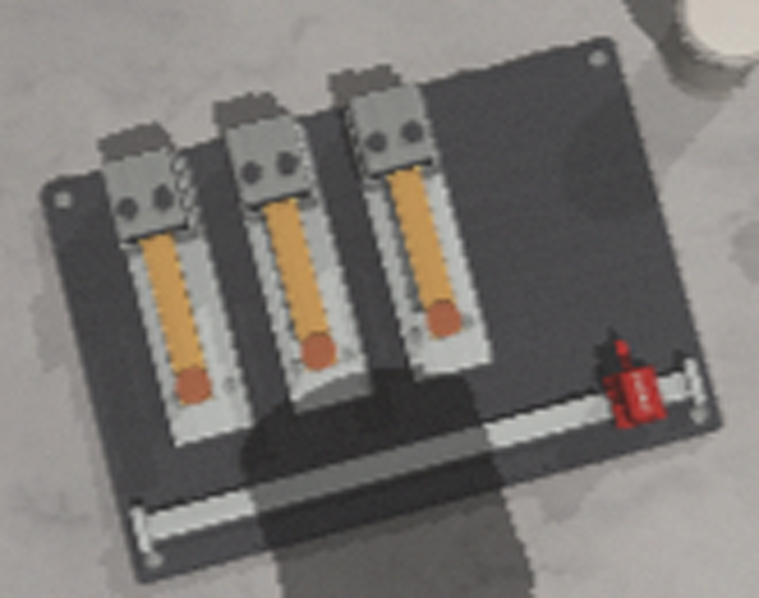

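The crop (4.6x, origin 200,140) shows the pads at (193,385), (318,351) and (444,319). The plate corners are at (43,185), (618,38), (722,425) and (138,582), the arrow tip at (621,345) and the grip at (637,395). Next I'll fit the jig pose to these points.

```bash
cat >> h.py <<'E'
uv=np.array([[43,185],[618,38],[722,425],[138,582],[193,385],[318,351],[444,319]])/4.6+[200,140]
W=ray("top",uv,[.012]*4+[.06]*3)[:,:2]
M=np.array([[110,135],[110,-135],[-75,-135],[-75,135],[0,85],[0,30],[0,-25]])/1e3
mc,wc=M.mean(0),W.mean(0)
U,S,V=np.linalg.svd((M-mc).T@(W-wc)); Rj=(U@V).T; tj=wc-Rj@mc
def w2j(p): return Rj.T@(np.array(p)[:2]-tj)
def goal(jx,jy,tipz):
    "rows (mm, tool axes) to put fingertips at jig jx,jy (mm), height tipz (mm); yaw left to align"
    o=manip.get_obs();R=np.array(o["orientation"])
    tgt=np.r_[Rj@(np.array([jx,jy])/1e3)+tj,(tipz+8)/1e3]
    D=np.c_[np.r_[Rj[:,0],0],np.r_[-Rj[:,1],0],[0,0,-1]]
    return (R.T@(tgt-o["tool_pos"])*1e3).round(1),cv2.Rodrigues(R.T@D)[0].ravel().round(4)
def st():
    o=manip.get_obs();print(o["clock"],"jig",(w2j(o["tool_pos"])*1e3).round(1),"tipz",round(o["tool_pos"][2]*1e3-8,2),"F",o["force"].round(2),"gap",round(o["finger_gap"],3),"g",round(o["grasp_force"],1))
E
python3 - <<'E'
from h import *
print(Rj,tj,((W-(M@Rj.T+tj))*1e3).round(1))
g=ray("top",np.array([[621,345],[637,395]])/4.6+[200,140],[.0265,.051]);print(g,[(w2j(p)*1e3).round(1) for p in g])
print(goal(-3,85,110));st()
E
```

```text
[[ 0.97497861 -0.22229868]
 [ 0.22229868  0.97497861]] [0.59305476 0.01977045] [[-0.5 -1.7]
 [-1.2 -0.6]
 [ 2.2  1.9]
 [ 0.9 -0.8]
 [-0.7  0.2]
 [-0.2  0.6]
 [-0.4  0.5]]
[[ 0.58782351 -0.08195977  0.0265    ]
 [ 0.56403227 -0.08533484  0.051     ]] [array([-27.7, -98. ]), array([-51.7, -96. ])]
(array([ 563.2, -434.8,   95.5]), array([-0.0013,  0.    ,  0.1956]))
0.15 jig [-470.9 -451.1] tipz 204.83 F [-0.53  0.05  0.3 ] gap 1.002 g 0.0
```

```bash
python3 -m handwheel '1 563 -435 0 0 0 0.195; 1 563 -435 0 0 0 0.195; 1 563 -435 0 0 0 0.195; 1 563 -435 0 0 0 0.195; 1 563 -435 0 0 0 0.195'
python3 - <<'E'
from h import *
st();print(goal(-3,85,110))
E
```

```text
clock: 0.78
tool_pos: [0.3829, -0.248, 0.2134]
orientation: [[0.975, 0.222, 0.0], [0.222, -0.975, -0.0], [0.0, 0.0, -1.0]]
force: [0.7, -0.8, 0.8]
finger_gap: 0.503
grasp_force: 0.0
0.775 jig [-264.5 -214.3] tipz 205.4 F [ 0.74 -0.78  0.84] gap 0.503 g 0.0
(array([ 261.4, -299.4,   95.4]), array([ 0.0002, -0.0003, -0.    ]))
```

```bash
python3 -m handwheel '1 258 -297 40 0 0 0; 1 258 -297 60 0 0 0; 1 258 -297 80 0 0 0; 1 258 -297 90 0 0 0; 1 258 -297 95 0 0 0'; python3 -m handwheel '1 0 0 0 0 0 0'
python3 - <<'E'
from h import *
st();print(goal(-3,85,75))
E
```

```text
clock: 1.4
tool_pos: [0.5265, 0.0206, 0.1463]
orientation: [[0.975, 0.223, 0.001], [0.223, -0.975, -0.0], [0.001, 0.001, -1.0]]
force: [0.4, -0.4, 0.2]
finger_gap: 0.01
grasp_force: 0.0
clock: 1.52
tool_pos: [0.5258, 0.0222, 0.1449]
orientation: [[0.974, 0.228, -0.003], [0.228, -0.974, 0.001], [-0.003, -0.002, -1.0]]
force: [0.6, -0.9, 0.8]
finger_gap: 0.005
grasp_force: 0.0
1.525 jig [-65.1  17.3] tipz 136.87 F [ 0.62 -0.92  0.76] gap 0.005 g 0.0
(array([ 62.7, -67.2,  61.8]), array([-0.0019,  0.0027,  0.0062]))
```

```bash
python3 -m handwheel '1 62 -67 30 0 0 0.004; 1 62 -67 50 0 0 0.004; 1 62 -67 61 0 0 0.004; 1 62 -67 61 0 0 0.004; 1 62 -67 61 0 0 0.004'
python3 - <<'E'
from h import *
st();print(goal(-3,85,70))
crop("top",220,160,120,95,6,"pics/c2.png")
E
```

```text
clock: 2.15
tool_pos: [0.5713, 0.0963, 0.0868]
orientation: [[0.976, 0.217, 0.001], [0.217, -0.976, -0.001], [0.001, 0.001, -1.0]]
force: [0.2, 0.1, 0.4]
finger_gap: -0.001
grasp_force: 0.0
2.15 jig [-4.2 79.5] tipz 78.85 F [0.15 0.13 0.37] gap -0.001 g 0.0
(array([ 1.2, -5.5,  8.8]), array([ 0.0008, -0.0011, -0.0049]))
```

View pics/c2.png

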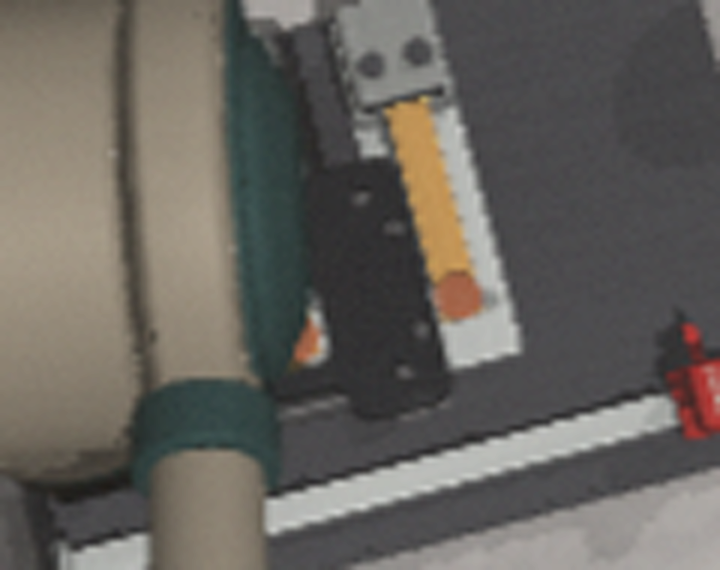

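The arm hides the left pad. The middle pad's tip, at about (303,340) in this crop, and the free right pad both lie where the fit puts them, so I'll go on by the fit.

```bash
python3 -m handwheel '1 1 -4 7 0 0 0; 1 1 -4 11 0 0 0; 1 1 -4 11 0 0 0; 1 1 -4 11 0 0 0;  1 1 -4 11 0 0 0'
python3 - <<'E'
from h import *
st();print(goal(-3,85,60))
E
```

```text
clock: 2.82
tool_pos: [0.5714, 0.1019, 0.0748]
orientation: [[0.976, 0.219, 0.0], [0.219, -0.976, -0.0], [0.0, 0.0, -1.0]]
force: [0.6, -0.5, -0.8]
finger_gap: 0.003
grasp_force: 0.0
2.825 jig [-2.9 84.9] tipz 66.81 F [ 0.56 -0.48 -0.78] gap 0.003 g 0.0
(array([-0.1, -0.1,  6.8]), array([ 0.0002, -0.0002, -0.0033]))
```

```bash
python3 -m handwheel '1 0 0 2 0 0 0;1 0 0 4 0 0 0;1 0 0 6 0 0 0;1 0 0 6 0 0 0'; python3 -m handwheel '1 0 0 1 0 0 0;1 0 0 2 0 0 0;1 0 0 2 0 0 0'; python3 -m handwheel '1 0 0 1 0 0 0;1 0 0 2 0 0 0;1 0 0 2 0 0 0'
```

```text
clock: 3.32
tool_pos: [0.5711, 0.1019, 0.0685]
orientation: [[0.976, 0.219, -0.001], [0.219, -0.976, -0.0], [-0.001, 0.0, -1.0]]
force: [0.3, 0.3, 1.3]
finger_gap: 0.006
grasp_force: 0.0
clock: 3.7
tool_pos: [0.5712, 0.1019, 0.0667]
orientation: [[0.976, 0.219, -0.0], [0.219, -0.976, -0.0], [-0.0, 0.0, -1.0]]
force: [0.5, -0.1, 1.1]
finger_gap: 0.006
grasp_force: 0.0
clock: 4.08
tool_pos: [0.5713, 0.1019, 0.0647]
orientation: [[0.976, 0.219, 0.0], [0.219, -0.976, -0.0], [0.0, 0.0, -1.0]]
force: [0.2, 0.5, 0.3]
finger_gap: 0.003
grasp_force: 0.2
```

```bash
for i in 1; do :; done; python3 -m handwheel '1 0 0 1 0 0 0;1 0 0 2 0 0 0;1 0 0 2 0 0 0'|grep -E "tool_pos|force:"; python3 -m handwheel '1 0 0 1 0 0 0;1 0 0 1 0 0 0;1 0 0 1 0 0 0'|grep -E "tool_pos|force:"; python3 -m handwheel '1 0 0 1 0 0 0;1 0 0 1 0 0 0;1 0 0 1 0 0 0'|grep -E "tool_pos|force:"
```

```text
tool_pos: [0.5713, 0.1019, 0.0629]
force: [-0.5, -0.9, 2.5]
grasp_force: 1.2
tool_pos: [0.5713, 0.1019, 0.0619]
force: [-0.6, -1.4, 3.8]
grasp_force: 1.7
tool_pos: [0.5713, 0.1019, 0.0609]
force: [-1.5, -0.2, 4.4]
grasp_force: 2.3
```

```bash
python3 -m handwheel '1 0 0 1 0 0 0;1 0 0 1 0 0 0;1 0 0 1 0 0 0'|grep -E "tool_pos|force:"; python3 -m handwheel '1 0 0 1 0 0 0;1 0 0 1 0 0 0;1 0 0 1 0 0 0'|grep -E "tool_pos|force:"
```

```text
tool_pos: [0.5713, 0.1019, 0.0599]
force: [-1.3, -0.2, 6.2]
grasp_force: 2.7
tool_pos: [0.5714, 0.1019, 0.0591]
force: [-2.6, 0.2, 5.9]
grasp_force: 3.2
```

```bash
python3 -m handwheel '1 0 0 1 0 0 0;1 0 0 1 0 0 0;1 0 0 1 0 0 0'|grep -E "tool_pos|force:"; python3 -m handwheel '1 0 0 1 0 0 0;1 0 0 1 0 0 0;1 0 0 1 0 0 0'|grep -E "tool_pos|force:"
```

```text
tool_pos: [0.5715, 0.1019, 0.0582]
force: [-2.1, -0.1, 7.9]
grasp_force: 3.7
tool_pos: [0.5715, 0.1019, 0.0574]
force: [-1.3, -0.3, 7.3]
grasp_force: 4.1
```

```bash
python3 -m handwheel '1 0 0 0.5 0 0 0;1 0 0 0.5 0 0 0;1 0 0 0.5 0 0 0'|grep -E "tool_pos|force:"
```

```text
tool_pos: [0.5715, 0.1019, 0.057]
force: [-2.3, -0.1, 7.8]
grasp_force: 4.3
```

```bash
python3 -m handwheel '1 0 0 0.5 0 0 0;1 0 0 0.5 0 0 0;1 0 0 0.5 0 0 0'|grep -E "tool_pos|force:"; python3 -m handwheel '1 0 0 0.5 0 0 0;1 0 0 0.5 0 0 0;1 0 0 0.5 0 0 0'|grep -E "tool_pos|force:"
```

```text
tool_pos: [0.5716, 0.1019, 0.0566]
force: [-1.8, -1.0, 9.2]
grasp_force: 4.5
tool_pos: [0.5716, 0.1019, 0.0562]
force: [-3.1, -0.5, 9.3]
grasp_force: 4.8
```

```bash
python3 -m handwheel '1 0 0 0.5 0 0 0;1 0 0 0.5 0 0 0;1 0 0 0.5 0 0 0'|grep -E "tool_pos|force:"; python3 -m handwheel '1 0 0 0.3 0 0 0;1 0 0 0.3 0 0 0;1 0 0 0.3 0 0 0'|grep -E "tool_pos|force:"
```

```text
tool_pos: [0.5716, 0.1019, 0.0559]
force: [-2.5, -0.1, 10.1]
grasp_force: 5.6
tool_pos: [0.5717, 0.1019, 0.0559]
force: [-2.9, 0.2, 13.1]
grasp_force: 6.2
```

```bash
python3 -m handwheel '1 0 0 0 0 0 0;1 0 0 0 0 0 0;1 0 0 0 0 0 0;1 0 0 0 0 0 0;1 0 0 0 0 0 0'|grep -E "tool_pos|force:"; python3 -m handwheel '1 0 0 -4 0 0 0;1 0 0 -10 0 0 0;1 0 0 -20 0 0 0;1 0 0 -22 0 0 0;1 0 55 -22 0 0 0'|grep -E "tool_pos|force:";python3 -m handwheel '1 0 0 0 0 0 0;1 0 0 0 0 0 0;1 0 0 0 0 0 0'|grep -E "tool_pos|force:"
python3 - <<'E'
from h import *
st();print(goal(-3,30,64.5))
E
```

```text
tool_pos: [0.5716, 0.102, 0.0559]
force: [-3.6, -0.8, 12.0]
grasp_force: 6.2
tool_pos: [0.5831, 0.0505, 0.0765]
force: [0.6, -0.1, 0.9]
grasp_force: 0.0
tool_pos: [0.5828, 0.0492, 0.0762]
force: [-0.3, 0.4, 0.7]
grasp_force: 0.0
10.2 jig [-3.4 30.9] tipz 68.2 F [-0.32  0.42  0.7 ] gap 0.008 g 0.0
(array([0.5, 0.9, 3.7]), array([-0.0005,  0.0006, -0.0027]))
```

```bash
python3 -m handwheel '1 0 1 3 0 0 0;1 0 1 5 0 0 0;1 0 1 7 0 0 0;1 0 1 7 0 0 0'|grep -E "tool_pos|force:"; python3 -m handwheel '1 0 0 1 0 0 0;1 0 0 2 0 0 0;1 0 0 2 0 0 0'|grep -E "tool_pos|force:"; python3 -m handwheel '1 0 0 1 0 0 0;1 0 0 2 0 0 0;1 0 0 2 0 0 0'|grep -E "tool_pos|force:"
```

```text
tool_pos: [0.5833, 0.0474, 0.0692]
force: [-0.0, -0.4, -0.1]
grasp_force: 0.0
tool_pos: [0.5836, 0.0472, 0.0676]
force: [0.1, 0.5, 0.6]
grasp_force: 0.5
tool_pos: [0.5836, 0.0473, 0.0656]
force: [-1.7, -0.7, 2.9]
grasp_force: 1.5
```

```bash
python3 -m handwheel '1 0 0 1 0 0 0;1 0 0 2 0 0 0;1 0 0 2 0 0 0'|grep -E "tool_pos|force:"; python3 -m handwheel '1 0 0 1 0 0 0;1 0 0 2 0 0 0;1 0 0 2 0 0 0'|grep -E "tool_pos|force:"; python3 -m handwheel '1 0 0 0.5 0 0 0;1 0 0 1 0 0 0;1 0 0 1 0 0 0'|grep -E "tool_pos|force:"
```

```text
tool_pos: [0.5837, 0.0472, 0.0636]
force: [-0.5, -0.4, 4.9]
grasp_force: 2.4
tool_pos: [0.5837, 0.0473, 0.0619]
force: [-1.5, -0.1, 6.8]
grasp_force: 3.3
tool_pos: [0.5838, 0.0472, 0.0611]
force: [-1.7, -0.3, 8.1]
grasp_force: 3.7
```

```bash
python3 -m handwheel '1 0 0 0.5 0 0 0;1 0 0 1 0 0 0;1 0 0 1 0 0 0'|grep -E "tool_pos|force:"; python3 -m handwheel '1 0 0 0.5 0 0 0;1 0 0 0.5 0 0 0;1 0 0 0.5 0 0 0'|grep -E "tool_pos|force:"
```

```text
tool_pos: [0.5839, 0.0472, 0.0602]
force: [-1.2, 0.0, 8.8]
grasp_force: 4.1
tool_pos: [0.5839, 0.0473, 0.0598]
force: [-1.5, 0.5, 7.9]
grasp_force: 4.3
```

```bash
python3 -m handwheel '1 0 0 0.5 0 0 0;1 0 0 0.5 0 0 0;1 0 0 0.5 0 0 0'|grep -E "tool_pos|force:"
```

```text
tool_pos: [0.5839, 0.0472, 0.0594]
force: [-1.6, -0.1, 8.6]
grasp_force: 4.5
```

```bash
python3 -m handwheel '1 0 0 0.5 0 0 0;1 0 0 0.5 0 0 0;1 0 0 0.5 0 0 0'|grep -E "tool_pos|force:"; python3 -m handwheel '1 0 0 0.4 0 0 0;1 0 0 0.4 0 0 0;1 0 0 0.4 0 0 0'|grep -E "tool_pos|force:"
```

```text
tool_pos: [0.5839, 0.0473, 0.0593]
force: [-2.8, -0.2, 10.1]
grasp_force: 5.5
tool_pos: [0.584, 0.0473, 0.0591]
force: [-2.8, 0.1, 11.5]
grasp_force: 6.2
```

```bash
python3 -m handwheel '1 0 0 0 0 0 0;1 0 0 0 0 0 0;1 0 0 0 0 0 0;1 0 0 0 0 0 0'|grep -E "tool_pos|force:"; python3 -m handwheel '1 0 0 -4 0 0 0;1 0 0 -10 0 0 0;1 0 0 -18 0 0 0;1 0 0 -20 0 0 0;1 0 55 -20 0 0 0'|grep -E "tool_pos|force:";python3 -m handwheel '1 0 0 0 0 0 0;1 0 0 0 0 0 0;1 0 0 0 0 0 0'|grep -E "tool_pos|force:"
python3 - <<'E'
from h import *
st();print(goal(-3,-25,64.5))
E
```

```text
tool_pos: [0.584, 0.0472, 0.0591]
force: [-3.6, -0.3, 12.2]
grasp_force: 6.2
tool_pos: [0.5951, -0.004, 0.0775]
force: [1.0, -1.2, 1.0]
grasp_force: 0.0
tool_pos: [0.5951, -0.0055, 0.0773]
force: [1.0, -0.4, 0.5]
grasp_force: 0.0
15.95 jig [ -3.6 -25.1] tipz 69.28 F [ 0.97 -0.41  0.53] gap 0.004 g 0.0
(array([ 0.6, -0.1,  4.8]), array([-0.0006,  0.0007, -0.0027]))
```

```bash
python3 -m handwheel '1 0 0 3 0 0 0;1 0 0 5 0 0 0;1 0 0 8 0 0 0;1 0 0 8 0 0 0'|grep -E "tool_pos|force:"; python3 -m handwheel '1 0 0 1 0 0 0;1 0 0 2 0 0 0;1 0 0 2 0 0 0'|grep -E "tool_pos|force:"; python3 -m handwheel '1 0 0 1 0 0 0;1 0 0 2 0 0 0;1 0 0 2 0 0 0'|grep -E "tool_pos|force:";python3 -m handwheel '1 0 0 1 0 0 0;1 0 0 2 0 0 0;1 0 0 2 0 0 0'|grep -E "tool_pos|force:"
```

```text
tool_pos: [0.5953, -0.0063, 0.0692]
force: [0.9, 0.2, -0.3]
grasp_force: 0.0
tool_pos: [0.5955, -0.0065, 0.0675]
force: [-0.3, -0.1, 0.6]
grasp_force: 0.0
tool_pos: [0.5955, -0.0064, 0.0654]
force: [-0.1, 0.4, 0.5]
grasp_force: 0.0
tool_pos: [0.5956, -0.0064, 0.0635]
force: [-0.7, -0.4, 0.8]
grasp_force: 0.3
```

```bash
python3 -m handwheel '1 0 0 1 0 0 0;1 0 0 2 0 0 0;1 0 0 2 0 0 0'|grep -E "tool_pos|force:"; python3 -m handwheel '1 0 0 1 0 0 0;1 0 0 2 0 0 0;1 0 0 2 0 0 0'|grep -E "tool_pos|force:"; python3 -m handwheel '1 0 0 1 0 0 0;1 0 0 2 0 0 0;1 0 0 2 0 0 0'|grep -E "tool_pos|force:"
```

```text
tool_pos: [0.5956, -0.0064, 0.0616]
force: [0.2, 0.4, 1.8]
grasp_force: 0.7
tool_pos: [0.5957, -0.0064, 0.0596]
force: [-0.2, -1.2, 2.3]
grasp_force: 1.1
tool_pos: [0.5958, -0.0064, 0.0576]
force: [-0.1, 0.6, 3.0]
grasp_force: 1.5
```

```bash
python3 -m handwheel '1 0 0 0.5 0 0 0;1 0 0 1 0 0 0;1 0 0 1 0 0 0'|grep -E "tool_pos|force:"; python3 -m handwheel '1 0 0 0.5 0 0 0;1 0 0 0.5 0 0 0;1 0 0 0.5 0 0 0'|grep -E "tool_pos|force:"
```

```text
tool_pos: [0.5958, -0.0064, 0.0566]
force: [0.2, 1.0, 2.7]
grasp_force: 1.7
tool_pos: [0.5959, -0.0064, 0.0563]
force: [0.0, 0.0, 4.6]
grasp_force: 2.2
```

```bash
python3 -m handwheel '1 0 0 0.4 0 0 0;1 0 0 0.4 0 0 0;1 0 0 0.4 0 0 0;1 0 0 0.4 0 0 0;1 0 0 0.4 0 0 0'|grep -E "tool_pos|force:"; python3 -m handwheel '1 0 0 -4 0 0 0;1 0 0 -10 0 0 0;1 0 0 -30 0 0 0;1 0 0 -40 0 0 0;1 0 0 -40 0 0 0'|grep -E "tool_pos|force:"
python3 - <<'E'
from h import *
st();print(goal(-52,-96,75))
E
```

```text
tool_pos: [0.5959, -0.0064, 0.0561]
force: [0.5, -0.6, 7.1]
grasp_force: 3.0
tool_pos: [0.5958, -0.0064, 0.0961]
force: [0.7, -0.8, -0.2]
grasp_force: 0.0
20.7 jig [ -3.2 -26.1] tipz 88.14 F [ 0.67 -0.81 -0.2 ] gap 0.006 g 0.0
(array([-48.6,  70. ,  13.1]), array([ 0.0004, -0.0008, -0.0034]))
```

```bash
python3 -m handwheel '0.6 -48 70 0 0 0 0;0.6 -48 70 13 0 0 0;0.6 -48 70 13 0 0 0;0.6 -48 70 13 0 0 0;0.6 -48 70 13 0 0 0'|grep -E "tool_pos|force:"
python3 - <<'E'
from h import *
st();print(goal(-52,-96,36))
crop("top",270,150,120,95,6,"pics/c3.png")
E
```

```text
tool_pos: [0.5647, -0.0843, 0.0829]
force: [0.2, 0.2, 0.0]
grasp_force: 0.0
21.325 jig [-50.8 -95.1] tipz 74.86 F [0.24 0.18 0.03] gap 0.398 g 0.0
(array([-1.3,  0.9, 38.9]), array([ 0.    , -0.0006, -0.0022]))
```

View pics/c3.png

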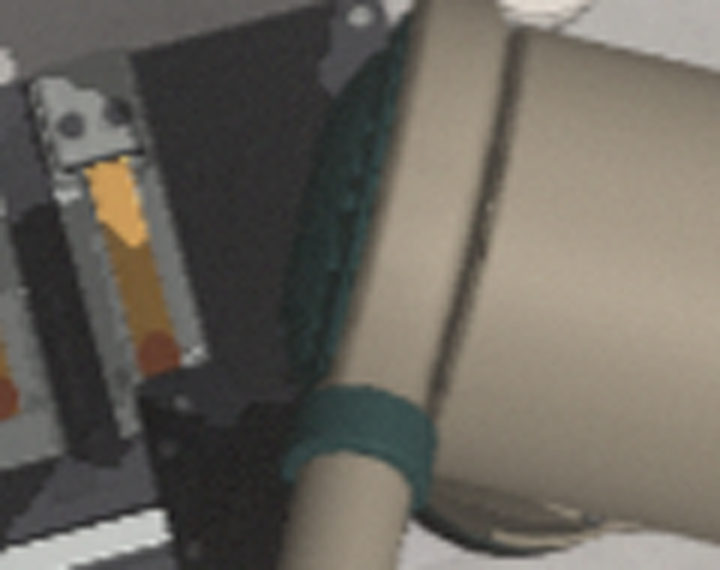

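The arm hides the pointer here as well, and the right pad is at about (158,352). I'll descend by the fit and watch the force.

```bash
python3 -m handwheel '0.6 -1 1.5 5 0 0 0;0.6 -1 1.5 12 0 0 0;0.6 -1 1.5 20 0 0 0;0.6 -1 1.5 24 0 0 0;0.6 -1 1.5 28 0 0 0'|grep -E "tool_pos|force:"; python3 -m handwheel '0.6 0 0 5 0 0 0;0.6 0 0 10 0 0 0;0.6 0 0 10 0 0 0'|grep -E "tool_pos|force:"
```

```text
tool_pos: [0.5634, -0.0869, 0.0542]
force: [0.2, -0.4, -0.3]
grasp_force: 0.0
tool_pos: [0.5631, -0.0868, 0.0442]
force: [0.3, 0.2, 0.1]
grasp_force: 0.0
```

```bash
python3 -m handwheel '1 0 0 0 0 0 0;1 0 0 0 0 0 0;1 0 0 0 0 0 0;1 0 0 0 0 0 0' 6
python3 - <<'E'
from h import *
st();print(goal(-51,-25,36))
E
```

```text
clock: 22.88
tool_pos: [0.5635, -0.0866, 0.0449]
orientation: [[0.976, 0.219, 0.0], [0.219, -0.976, 0.0], [0.0, -0.0, -1.0]]
force: [0.0, 1.5, 1.2]
finger_gap: 0.148
grasp_force: 6.0
22.875 jig [-52.5 -97.1] tipz 36.85 F [0.   1.53 1.17] gap 0.148 g 6.0
(array([  1.2, -72.2,   0.9]), array([-0.0003, -0.0004, -0.0034]))
```

```bash
python3 -m handwheel '1 0 -15 0 0 0 0;1 0 -30 0 0 0 0;1 0 -45 0 0 0 0;1 0 -60 0 0 0 0;1 0 -72 0 0 0 0'|grep -E "tool_pos|force:"; python3 -m handwheel '1 0 0 0 0 0 0;1 0 0 0 0 0 0;1 0 0 0 0 0 0'|grep -E "tool_pos|force:"
python3 - <<'E'
from h import *
st()
E
```

```text
tool_pos: [0.5469, -0.0155, 0.0448]
force: [-1.6, -2.3, 4.7]
grasp_force: 6.0
tool_pos: [0.5469, -0.0156, 0.0448]
force: [-3.3, 0.7, 6.1]
grasp_force: 6.0
23.875 jig [-52.9 -24.2] tipz 36.81 F [-3.34  0.7   6.09] gap 0.151 g 6.0
```

```bash
python3 -m handwheel '0.6 0 0 0 0 0 0;0.6 0 0 0 0 0 0;0.6 0 0 0 0 0 0'|grep -E "tool_pos|force:"; python3 -m handwheel '0.6 0 0 -10 0 0 0;0.6 0 0 -30 0 0 0;0.6 0 0 -65 0 0 0;1 0 60 -75 0 0 0;1 0 120 -75 0 0 0'|grep -E "tool_pos|force:"; python3 -m handwheel '1 -40 60 0 0 0 0;1 -40 110 0 0 0 0;1 -40 110 0 0 0 0'|grep -E "tool_pos|force:"
python3 - <<'E'
from h import *
st();print(goal(-3,-25,66))
crop("top",220,160,120,95,6,"pics/c4.png")
E
```

```text
tool_pos: [0.5478, -0.0166, 0.0444]
force: [-0.1, 0.2, 0.2]
grasp_force: 0.0
tool_pos: [0.5756, -0.1348, 0.1222]
force: [0.6, 0.7, 0.4]
grasp_force: 0.0
tool_pos: [0.5596, -0.2544, 0.1202]
force: [0.5, -0.4, 0.9]
grasp_force: 0.0
25.25 jig [ -93.5 -259.9] tipz 112.24 F [ 0.47 -0.4   0.86] gap 0.005 g 0.0
(array([  88.5, -235.7,   45.7]), array([ 0.0028, -0.0015, -0.0083]))
```

View pics/c4.png

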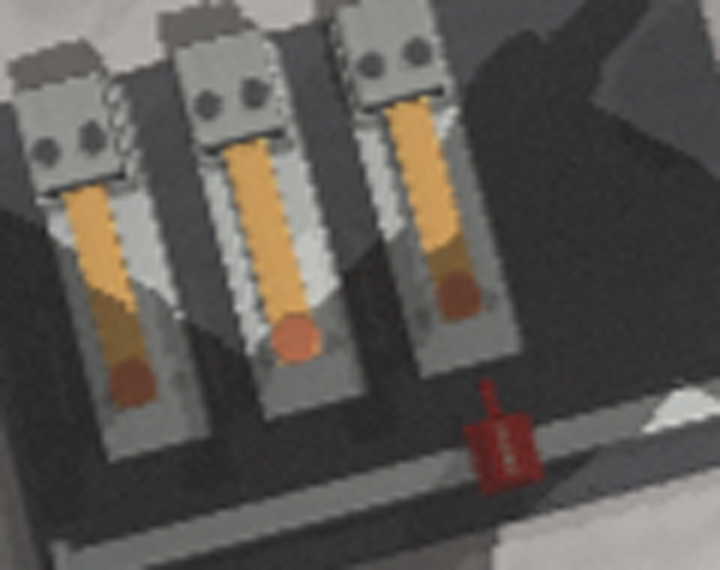

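The pointer now stands below the right spring: tip (486,382), grip top about (505,452), right pad (459,296).

Run:
```python
from h import *
p=ray("top",np.array([[486,382],[505,450],[459,296],[295,337]])/6+[220,160],[.0265,.051,.057,.06]);print([(w2j(q)*1e3).round(1) for q in p])
```

```text
[array([-27.4, -27.1]), array([-52. , -26.4]), array([  0. , -24.5]), array([ 0.2, 30.5])]
```

```bash
python3 -m handwheel '1 88 -236 0 0 0 -0.008;1 88 -236 0 0 0 -0.008;1 88 -236 10 0 0 -0.008;1 88 -236 25 0 0 -0.008;1 88 -236 41 0 0 -0.008'|grep -E "tool_pos|force:"; python3 -m handwheel '1 0 0 0 0 0 0;1 0 0 0 0 0 0'|grep -E "tool_pos|force:"
python3 - <<'E'
from h import *
st();print(goal(-3,-25,66))
E
```

```text
tool_pos: [0.5926, 0.0058, 0.0789]
force: [-0.6, -1.4, -0.4]
grasp_force: 0.0
tool_pos: [0.5933, -0.0001, 0.0794]
force: [0.0, -0.7, 0.2]
grasp_force: 0.0
26.175 jig [ -4.2 -19.4] tipz 71.43 F [ 0.04 -0.71  0.19] gap 0.004 g 0.0
(array([1.2, 5.6, 5.4]), array([ 0.0004, -0.0007,  0.0051]))
```

The pointer lies about 2.5 mm off the spring's middle line, within the 7 mm allowed. Now the slow confirming press.

```bash
python3 -m handwheel '1 1 5 2 0 0 0;1 1 5 5 0 0 0;1 1 5 7 0 0 0;1 1 5 9 0 0 0;1 1 5 11 0 0 0'|grep -E "tool_pos|force:"; python3 -m handwheel '1 0 0 1 0 0 0;1 0 0 2 0 0 0;1 0 0 3 0 0 0;1 0 0 4 0 0 0;1 0 0 4 0 0 0'|grep -E "tool_pos|force:"
```

```text
tool_pos: [0.5953, -0.005, 0.0675]
force: [-0.2, -0.5, 0.1]
grasp_force: 0.0
tool_pos: [0.5953, -0.0049, 0.0637]
force: [-0.5, 0.5, -0.2]
grasp_force: 0.3
```

```bash
python3 -m handwheel '1 0 0 0.7 0 0 0;1 0 0 1.4 0 0 0;1 0 0 2.1 0 0 0;1 0 0 2.8 0 0 0;1 0 0 3.5 0 0 0'|grep -E "tool_pos|force:"; python3 -m handwheel '1 0 0 0.6 0 0 0;1 0 0 1.2 0 0 0;1 0 0 1.8 0 0 0;1 0 0 2.4 0 0 0;1 0 0 3 0 0 0'|grep -E "tool_pos|force:"; python3 -m handwheel '1 0 0 0 0 0 0;1 0 0 0 0 0 0;1 0 0 0 0 0 0;1 0 0 0 0 0 0'|grep -E "tool_pos|force:"
```

```text
tool_pos: [0.5953, -0.0049, 0.0602]
force: [-0.2, -0.1, 1.3]
grasp_force: 1.0
tool_pos: [0.5955, -0.0049, 0.0572]
force: [-0.7, 0.0, 3.4]
grasp_force: 1.6
tool_pos: [0.5954, -0.0049, 0.0572]
force: [-0.3, 0.2, 3.3]
grasp_force: 1.6
```

```bash
python3 -m handwheel '1 0 0 0.5 0 0 0;1 0 0 1 0 0 0;1 0 0 1.4 0 0 0;1 0 0 1.4 0 0 0'|grep -E "tool_pos|force:"; python3 -m handwheel '1 0 0 -3 0 0 0;1 0 0 -7 0 0 0;1 0 0 -12 0 0 0;1 0 0 -35 0 0 0;1 0 0 -65 0 0 0'|grep -E "tool_pos|force:"; python3 -m handwheel '1 0 60 -30 0 0 0;1 -40 120 -30 0 0 0;1 -40 180 -30 0 0 0;1 -40 230 -30 0 0 0;1 -40 230 -30 0 0 0'|grep -E "tool_pos|force:"; python3 -m handwheel '1 0 0 0 0 0 0;1 0 0 0 0 0 0;1 0 0 0 0 0 0;1 0 0 0 0 0 0'
python3 - <<'E'
from h import *
crop("top",150,110,240,180,3,"pics/c5.png")
E
```

```text
tool_pos: [0.5956, -0.0049, 0.0562]
force: [-0.4, -0.2, 4.6]
grasp_force: 2.7
tool_pos: [0.594, -0.0049, 0.1203]
force: [-0.2, 0.1, -1.1]
grasp_force: 0.0
tool_pos: [0.6085, -0.2425, 0.1499]
force: [-0.1, 0.3, -0.3]
grasp_force: 0.0
clock: 31.42
tool_pos: [0.6086, -0.237, 0.151]
orientation: [[0.974, 0.228, 0.0], [0.228, -0.974, -0.0], [0.0, 0.0, -1.0]]
force: [-0.3, -0.1, 0.0]
finger_gap: 0.003
grasp_force: 0.0
```

View pics/c5.png

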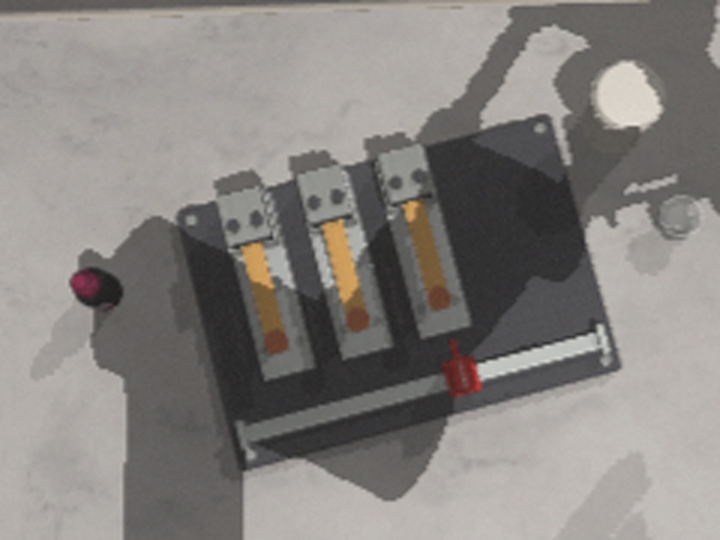

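The pointer (tip at about (453,343)) still points at the right spring. All three springs are up, and the bottle, dish and pot stand where they were.

```bash
python3 -c "
from plant import manip
print(manip.finish_job())"
```

```text
the job is handed in; nothing more can be done
None
```

The right spring is the weak one: about 3.5 N just before its stop, against about 9 N for the other two. The pointer was left about 2.5 mm off its middle line, the confirming press gave way about 7.5 mm under about 3.3 N, and the job was handed in at about 31 s; no verdict was returned.

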